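Move the finished trays along the drying stands

ROBOT

A 7-joint arm with a two-finger parallel gripper is mounted at the origin on the work surface. World frame = base frame: x ahead of the robot, y to its left, z up, the work surface at z = 0. Lengths are in m, angles in rad, forces in N, time in s.
With the tool pointing down it reaches from about 0.425 to 0.95 m from the base axis. Payload 4.7 kg.
Tool frame: the origin (TCP) lies at the very end of the fingers, on their centre line; the grasp point (between the pads) lies 19 mm behind it (r.grip_depth is the distance from the TCP to the grasp point, in m); z points along the fingers, y is the direction in which the jaws open and shut (so a half turn about z gives the same grasp; the last joint's range is limited). The gripper opens to 85 mm and grips with 20 to 120 N. Pads are 22 mm wide; open, the fingers measure 114 mm over their backs; the gripper's body (76 mm by 85 mm) begins 54 mm behind the grasp point. The pads swing forward as they close: fully open they stand 13 mm farther back than shut.
Start: joints at [-1.146, 0.469, -0.049, 1.532, 0.024, 1.141, -0.082], TCP at [0.296, 0.607, 0.231] pointing down, gripper open.
Joint ranges: [-2.59, 2.59], [-0.33, 1.99], [-1.39, 1.29], [0.1, 2.45], [-1.04, 4.18], [0.21, 1.99], [-2.66, 2.66]. Speed limits (rad/s): [2.57, 2.57, 3.14, 3.14, 3.14, 3.14, 3.14].

INTERFACE

Orientations are given as a rotation vector (axis times angle).
In Python, from cell import r gives the robot as it stands.
- The arm moves only by the tool drive_tool, never from a script. Its argument "targets" is a list of rows, each a list of 7 numbers: the shift along the tool's x, y, z as a fraction of full scale, then the turn, a rotation vector about the tool's x, y, z as a fraction of full scale, then the closure, from -1 (fully open) to 1 (shut). In form: [[dx, dy, dz, wx, wy, wz, gripper], ...]. A call has 1 to 8 rows; each row is the pose to reach, as a shift and turn from the pose commanded when the call began, along the tool's axes at that moment; what a row does not reach only later rows make up. Full scale, the value 1, is 100 mm for a shift and pi/2 rad for a turn. A row lasts 1/8 s, in which the tool goes at most 62.5 mm and 10.7 degrees, less where a joint would pass 70% of its speed; a pose out of reach is approached as far as the arm can. A call with a number of a shift or a turn outside -1 to 1 is refused whole. A call with a gripper value outside its range is refused whole. The fingers move at their own pace and stop on an object; the grip force is fixed at half the most. Time passes only in rows, so rows that repeat a pose let the fingers close. It gives the time, the measured TCP pose, the force and the opening at its end, in the units of the state.
- r.observe(): the state, without advancing time (a new reading comes with each control period).
- r.capture(name): name is "scene" or "top" or "wrist"; returns a dict with "img" (400x640x3 uint8, red, green, blue), "depth" (400x640 float32, m along the optical axis (not along the pixel's ray), 0 where there is no reading), "camera_matrix" (3x3 intrinsics, pixels), "origin" and "rotation" of the camera in the world. Camera axes: x right, y down, z forward; pixel columns grow to the right and rows downward; lengths in m; the calibration is good to about 2 mm. A picture is of the moment at which its call begins.
- r.job_done(): hands the job in, once; it reports no verdict.
The state is a dict: "t": time; "qpos": joint angles; "joint_vel": joint speeds; "effort": joint torques, N m; "ee_pos": TCP position; "tcp_rot": TCP orientation; "contact_force": force on the tool from outside, world axes, zero at the start; "torque": the same for the moment, N m; "finger_gap": finger opening in m.
Only numpy, scipy, OpenCV 4.12 (cv2) and the standard library are available. Lean on these libraries where they do the work, as an engineer would, in place of code of your own. Each camera call takes 0.05 s, during which the arm holds its last target. There are 200 camera calls.

TASK

The scoops in the wire tray in front of the fan are dry: take that tray by its wooden grip off the fan stand and hang it on the empty stand, then bring the tray that has drained over the drip pan across to the fan stand. Carry each tray level from hook to hook without setting it down, lower it gently onto both prongs, and leave both trays hanging free with their pieces in them. Do not disturb the oil bottle, the pencil jar or the spoon blank.

Things in the scene. Friction and masses are not known exactly. Their poses are not given: they have to be found in the camera images.
- fan_stand: The fan stand: wooden bench stand with a small black wire-guarded fan (112 mm diameter) between its posts; the dry tray hangs here at the start. Fixed. Origin on the bench under its hook; x from the hook's open side to the cross board. Foot board x -70 to +120 mm, y +-85, 18 high; posts at x +96, y +-74; cross board x +87 to +105, y +-85, top 262 high; nothing but the prong tips is higher.
- drip_stand: The drip stand: like the fan stand, same frame and sizes, but instead of a fan it has an aluminium drip pan (135 by 158 mm, rim 38 mm above the bench) on its foot board under the hook. The drained tray hangs here at the start. Fixed.
- out_stand: The plain stand: like the fan stand, same frame and sizes, with neither fan nor pan. Empty at the start. Fixed.
- fan_stand_seat (a point): Where the centre line of a hung tray's bar rests, midway between the two prongs, 245 mm above the fan stand's origin; axes as the stand's (y along a hung bar). Hook, alike on all stands: two 8 mm round steel prongs at y = -44 and +44 mm. Each comes level from the plate on the cross board (84 mm away on the +x side), dips into a cradle at this point and turns up to a tip on the -x side.
- drip_stand_seat (a point): The same point of the drip stand. Every cradle is a steep V, sides at 65 degrees: seen from the seat point its front tip is 17 mm to -x and tops out 24 mm above the point, its rear edge is 13 mm to +x and 15 mm above. A bar let down within about 10 mm of the middle slides home; a tray lifts straight up, or comes off over the tips on the -x side.
- out_stand_seat (a point): The same point of the plain stand. Its hook is like the others.
- dry_tray: The dry tray (two scoops in it): steel wire tray 110 mm (x) by 150 mm (y), rim 22 mm high; rigid 6 mm wire bail in its y-z plane, legs at y = +-73 mm, straight top bar y -61 to +61 mm, centre line 140 mm above the underside. 0.2 to 0.4 kg, balanced under the grip. Same either way round. Origin: centre of its underside, z up; 105 mm above the bench when hung.
- dry_tray_grip (a point): Centre of the dry tray's grip: a round wooden sleeve, 20 mm diameter and 46 mm long, at the middle of the bail's top bar; axes as the tray's (y along the bar). The prongs stand about 17 mm clear of the sleeve's ends, with free air below and around it. Hung, the bar can lie up to 6 mm off the middle of the hook along y.
- drained_tray: The drained tray, with two butter spreaders in it: like the dry tray in every size.
- drained_tray_grip (a point): Centre of the drained tray's grip, like the dry tray's; axes as the tray's (y along the bar).
- scoop1: A small carved coffee scoop, 100 mm long, 39 mm wide, 17 mm high, 20 g, lying loose in the dry tray, along its y. Origin: underside, about the middle of its length.
- scoop2: The other scoop in the dry tray, alike.
- spreader1: A flat wooden butter spreader, 120 mm long, 24 mm wide, 9 mm thick, 20 g, lying loose in the drained tray, along its y. Origin: underside, about the middle of its length.
- spreader2: The other spreader in the drained tray, alike.
- oil_bottle: Bystander: an amber glass bottle standing on the bench between the robot and the stands, 72 mm diameter, 240 mm high. Origin: centre of its underside.
- pencil_jar: Bystander: a white ceramic jar standing on the bench, 72 mm diameter, 90 mm high, with pencils and a brush up to 160 mm high leaning up to 35 mm from its axis. Origin: centre of its underside.
- spoon_blank: Bystander: a pale sawn spoon blank lying on the bench, 170 by 44 by 28 mm (long along its x). Origin: its underside, about its middle.
There are look-alikes about, which are no part of the job. What is shaped like the scoop1 but blue is not meant. Leave any turquoise look-alike of the scoop2 alone.

How it is judged:
By the outcome, as a careful person would: the job done as asked, in the order asked, and still so for the second after the job is handed in, with the robot touching nothing.
It also fails if it takes over 67 s, if anything falls off the work surface, if the arm or the gripper's body presses on something with over 40 N, if the wrist force passes 120 N, or if a joint passes its speed limit or range.

## Working session

There is one attempt and no reset: what is moved stays moved. The work goes in short steps, Python scripts to look and compute and a tool call to move; the robot and the scene stay as the last step left them, time stands still between calls to the robot, and variables do not carry over. Pictures are saved under pics/ and viewed, about 8 in all and at most 12, crops included, and the job is handed in when it is done.

Besides the shell and the picture viewer there is one more tool, called after "Emit:" as name([rows], argument=value, ...), one row to a line, values as JSON. drive_tool: Moves the arm, as the interface text tells. Its arguments: {"type":"object","properties":{"targets":{"type":"array","items":{"type":"array","items":{"type":"number","minimum":-1,"maximum":1}}}},"required":["targets"]}

```bash
ls; mkdir -p pics
cat > h.py <<'E'
import numpy as np, cv2
from cell import r
from scipy.spatial.transform import Rotation as R
def cap(n,f=None):
    c=r.capture(n)
    if f: cv2.imwrite('pics/'+f,c['img'][...,::-1])
    return c
def cloud(c):
    d=c['depth'];K=c['camera_matrix'];v,u=np.mgrid[:d.shape[0],:d.shape[1]]
    p=np.stack([(u-K[0,2])/K[0,0]*d,(v-K[1,2])/K[1,1]*d,d],-1)
    P=p@np.array(c['rotation']).T+np.array(c['origin']);P[d==0]=np.nan
    return P
E
python3 - <<'E'
from h import *
print(r.observe())
for n in('scene','top'):
    c=cap(n,n+'1.png');print(n,c['origin'],c['rotation'],c['camera_matrix'])
    np.savez('/tmp/'+n,**c)
E
```

```text
pics
{'t': 0.0, 'qpos': array([-1.14586254,  0.46946187, -0.04856442,  1.53370402,  0.02412759,
        1.14099013, -0.08231362]), 'joint_vel': array([ 6.82947730e-05,  7.46809528e-04,  1.26393394e-04,  1.30351771e-04,
        6.35938289e-04,  1.28919405e-03, -5.36319561e-04]), 'effort': array([-6.30802333e-04, -5.10304928e+01, -4.66792658e-02, -2.37700564e+01,
        1.06390187e-02,  7.71338004e-03, -9.20478840e-06]), 'ee_pos': array([0.29568664, 0.60613783, 0.23024329]), 'tcp_rot': array([-7.06698673e-01, -3.06072941e+00,  3.06019488e-03]), 'contact_force': array([-0.52152033, -0.32277605,  0.01737542]), 'torque': array([ 0.06179904, -0.00123543,  0.04925112]), 'finger_gap': 0.0856151695374276}
scene [ 0.97691591 -0.60570277  1.29384309] [-2.45908995 -0.86115159  0.25260668] [[516.10221659   0.         324.27346943]
 [  0.         516.10221659 202.37378976]
 [  0.           0.           1.        ]]
top [ 0.45142832 -0.05326389  1.38193286] [-2.19899444  2.18334628 -0.05734354] [[403.17125409   0.         324.56296586]
 [  0.         403.17125409 203.44450593]
 [  0.           0.           1.        ]]
```

```bash
sed -i "s/np.array(c\['rotation'\]).T/R.from_rotvec(c['rotation']).as_matrix().T/" h.py
```

```text
(no output)
```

View pics/top1.png

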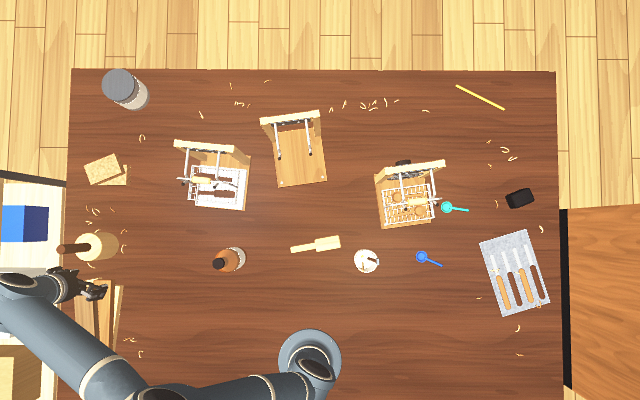

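View pics/scene1.png

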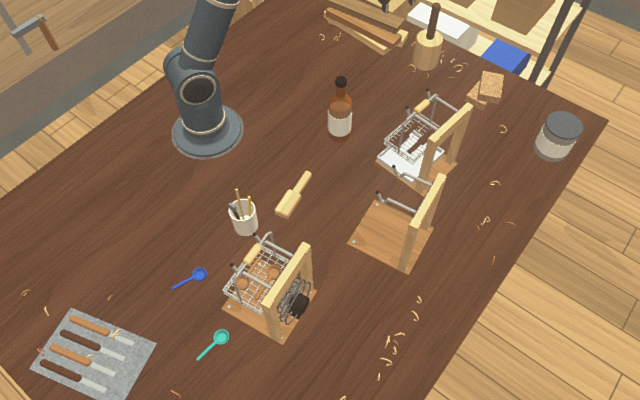

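Run:
```python
from h import *
for n in('top','scene'):
    c=dict(np.load(f'/tmp/{n}.npz'));P=cloud(c)
    for nm,y0,y1 in(('fan',-.45,-.12),('out',-.09,.12),('drip',.12,.45)):
        m=(abs(P[...,2]-.262)<.006)&(P[...,1]>y0)&(P[...,1]<y1)&(P[...,0]>.45)&(P[...,0]<.9)
        k,l,s,_=cv2.connectedComponentsWithStats(m.astype(np.uint8))
        i=1+s[1:,4].argmax();q=P[l==i]
        (cx,cy),sz,a=cv2.minAreaRect((q[:,:2]*1000).astype(np.float32))
        b=cv2.boxPoints(((cx,cy),sz,a));e=max([b[1]-b[0],b[2]-b[1]],key=np.linalg.norm);e=e/np.linalg.norm(e)
        if e[1]<0:e=-e
        x=np.array([e[1],-e[0]]);o=np.array([cx,cy])-96*x
        print(n,nm,len(q),q[:,2].mean().round(4),'board',round(cx),round(cy),np.round(sz),'yaw',np.degrees(np.arctan2(x[1],x[0])).round(1),'seat',o.round(1))
c=dict(np.load('/tmp/top.npz'));im=c['img'][...,::-1]
a=cv2.resize(im[130:225,165:260],None,fx=5,fy=5,interpolation=2);b=cv2.resize(im[145:240,365:460],None,fx=5,fy=5,interpolation=2)
z=np.hstack([a,b]);cv2.imwrite('pics/crop.png',cv2.resize(z,(800,400)))
```

```text
top fan 593 0.2611 board 582 -305 [ 97. 170.] yaw 8.5 seat [ 486.9 -319.5]
top out 540 0.2607 board 722 38 [ 98. 153.] yaw 9.0 seat [626.8  22.9]
top drip 584 0.2606 board 637 297 [171.  99.] yaw -5.7 seat [541.1 306.5]
scene fan 943 0.2616 board 583 -305 [ 98. 171.] yaw 8.2 seat [ 487.8 -319. ]
scene out 695 0.2616 board 721 37 [ 99. 156.] yaw 8.8 seat [626.5  22.8]
scene drip 578 0.2618 board 638 297 [174.  98.] yaw -5.8 seat [542.4 306.3]
```

View pics/crop.png

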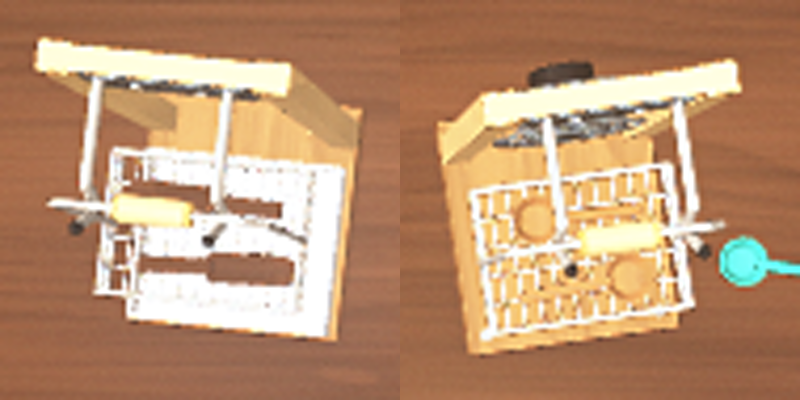

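Run:
```python
from h import *
I={'fan':(487,-319,8.3),'out':(626.7,23,8.9),'drip':(541.7,306.5,-5.8)}
for n in('top','scene'):
    c=dict(np.load(f'/tmp/{n}.npz'));P=cloud(c)*1000;hsv=cv2.cvtColor(c['img'],cv2.COLOR_RGB2HSV)
    wood=(hsv[...,1]>70)
    for nm,(x,y,a) in I.items():
        o=np.array([x,y]);
        for _ in range(6):
            t=np.radians(a);M=np.array([[np.cos(t),np.sin(t)],[-np.sin(t),np.cos(t)]])
            L=(P[...,:2]-o)@M.T
            b=(abs(P[...,2]-262)<6)&(abs(L[...,0]-96)<14)&(abs(L[...,1])<100)&wood
            q=L[b];k=np.polyfit(q[:,1],q[:,0],1)
            a-=np.degrees(np.arctan(k[0]))*1.0
            lo,hi=np.percentile(q[:,0],[3,97]);yl,yh=np.percentile(q[:,1],[1,99])
            o=o+M.T@np.array([(lo+hi)/2-96,(yl+yh)/2])
        pr=(P[...,2]>240)&(P[...,2]<270)&(L[...,0]>25)&(L[...,0]<75)&(abs(L[...,1])<80)
        p=L[pr];yl_,yr=p[p[:,1]<0,1],p[p[:,1]>0,1]
        g=(P[...,2]>240)&(P[...,2]<270)&(abs(L[...,0])<22)&(abs(L[...,1])<38)&wood
        G=L[g]; 
        print(n,nm,'seat',o.round(1),'yaw',a.round(1),'len',(yh-yl).round(),'w',(hi-lo).round(),'prongs y',np.median(yl_).round(1),np.median(yr).round(1),len(p))
        if g.sum()>10:
            w=P[g];print('   grip n',g.sum(),'x',np.percentile(G[:,0],[3,50,97]).round(1),'y',np.percentile(G[:,1],[2,50,98]).round(1),'z',np.percentile(w[:,2],[50,98]).round(1),'world mid',(o+M.T@np.array([G[:,0].mean(),(np.percentile(G[:,1],2)+np.percentile(G[:,1],98))/2])).round(1))
```

```text
top fan seat [ 490.4 -327. ] yaw 10.8 len 86.0 w 4.0 prongs y -34.3 35.3 287
top out seat [637.5  78.5] yaw -4.4 len 130.0 w 25.0 prongs y -76.8 9.7 81Traceback (most recent call last):
  File "<stdin>", line 12, in <module>
    raise TypeError("expected non-empty vector for x")
TypeError: expected non-empty vector for x
```

```bash
cat > fit.py <<'E'
from h import *
I={'fan':(487,-319,8.3),'out':(626.7,23,8.9),'drip':(541.7,306.5,-5.8)}
for n in('top','scene'):
    c=dict(np.load(f'/tmp/{n}.npz'));P=cloud(c)*1000;im=c['img'].astype(int)
    wood=(im[...,0]-im[...,2]>40)
    for nm,(x,y,a) in I.items():
        o=np.array([x,y]);
        for it in range(6):
            t=np.radians(a);M=np.array([[np.cos(t),np.sin(t)],[-np.sin(t),np.cos(t)]])
            L=(P[...,:2]-o)@M.T
            b=(abs(P[...,2]-262)<5)&(abs(L[...,0]-96)<(22 if it<2 else 13))&(abs(L[...,1])<110)
            q=L[b];k=np.polyfit(q[:,1],q[:,0],1)
            a-=np.degrees(np.arctan(k[0]))
            lo,hi=np.percentile(q[:,0],[3,97]);yl,yh=np.percentile(q[:,1],[.5,99.5])
            o=o+M.T@np.array([(lo+hi)/2-96,(yl+yh)/2])
        pr=(P[...,2]>240)&(P[...,2]<270)&(L[...,0]>25)&(L[...,0]<75)&(abs(L[...,1])<80)
        p=L[pr];yl_,yr=p[p[:,1]<0,1],p[p[:,1]>0,1]
        g=(P[...,2]>240)&(P[...,2]<270)&(abs(L[...,0])<22)&(abs(L[...,1])<38)&wood
        G=L[g]; 
        print(n,nm,'seat',o.round(1),'yaw',round(a,1),'len',(yh-yl).round(),'w',(hi-lo).round(),'prongs y',np.median(yl_).round(1),np.median(yr).round(1),len(p))
        if g.sum()>10:
            w=P[g];print('   grip n',g.sum(),'x',np.percentile(G[:,0],[3,50,97]).round(1),'y',np.percentile(G[:,1],[2,50,98]).round(1),'z',np.percentile(w[:,2],[50,98]).round(1),'world mid',(o+M.T@np.array([G[:,0].mean(),(np.percentile(G[:,1],2)+np.percentile(G[:,1],98))/2])).round(1))
E
python3 fit.py
```

```text
top fan seat [ 489.9 -335.2] yaw 20.8 len 98.0 w 23.0 prongs y -35.0 34.1 284
top out seat [626.9  27.5] yaw 11.6 len 95.0 w 24.0 prongs y -41.2 46.5 94
top drip seat [539.8 299. ] yaw -0.1 len 95.0 w 23.0 prongs y -34.3 33.2 287
scene fan seat [ 486.8 -321.9] yaw 9.9 len 95.0 w 23.0 prongs y -38.9 31.8 443
scene out seat [625.8  37.7] yaw 4.6 len 96.0 w 24.0 prongs y -46.1 41.8 148
scene drip seat [543.1 308.3] yaw -7.7 len 98.0 w 24.0 prongs y -41.4 38.2 296
```

Run:
```python
from h import *
I={'fan':(487,-319,8.3),'out':(626.7,23,8.9)}
for n in ('top','scene'):
    c=dict(np.load(f'/tmp/{n}.npz'));P=cloud(c)*1000
    for nm,(x,y,a) in I.items():
        t=np.radians(a);M=np.array([[np.cos(t),np.sin(t)],[-np.sin(t),np.cos(t)]])
        L=(P[...,:2]-[x,y])@M.T
        m=(P[...,2]>225)&(abs(L[...,0]-50)<90)&(abs(L[...,1])<120)
        H=np.full((22,30),0)
        for l,z in zip(L[m],P[m][:,2]):
            i,j=int((l[0]+40)//8),int((l[1]+120)//8)
            if 0<=i<22 and 0<=j<30:H[i,j]=max(H[i,j],z)
        print(n,nm)
        for k in range(21,-1,-1): print(f'{k*8-40:4d}',' '.join(f'{v:3d}' if v else '  .' for v in H[k]))
```

```text
top fan
 128   .   .   .   . 264 266 263 266 263 263 266 264 265 264 265 263 265 265 265 266 264 263 264 266 264 265   .   .   .   .
 120   .   .   .   . 263 263 262 264 263 261 264 265 263 264 265 266 264 262 264 262 266 263 260 263 265 263   .   .   .   .
 112   .   .   .   .   .   .   .   . 253 261   .   .   .   .   .   .   .   .   .   . 259 259   .   .   .   .   .   .   .   .
 104   .   .   .   .   .   .   .   .   . 261 261   .   .   .   .   .   .   .   .   . 261   .   .   .   .   .   .   .   .   .
  96   .   .   .   .   .   .   .   .   . 261 257   .   .   .   .   .   .   .   .   . 261   .   .   .   .   .   .   .   .   .
  88   .   .   .   .   .   .   .   . 254 263   .   .   .   .   .   .   .   .   .   . 262   .   .   .   .   .   .   .   .   .
  80   .   .   .   .   .   .   .   .   . 260   .   .   .   .   .   .   .   .   .   . 263   .   .   .   .   .   .   .   .   .
  72   .   .   .   .   .   .   .   .   . 262   .   .   .   .   .   .   .   .   .   . 263   .   .   .   .   .   .   .   .   .
  64   .   .   .   .   .   .   .   .   . 260 258   .   .   .   .   .   .   .   .   . 262   .
[... 9235 characters left out ...]
  .   .   .   .   .   .   .   .   .   .   .   .   .   .   .   .   .   .   .
  -8   .   .   .   .   .   .   .   .   .   .   .   .   .   .   .   .   .   .   .   .   .   .   .   .   .   .   .   .   .   .
 -16   .   .   .   .   .   .   .   .   .   .   .   .   .   .   .   .   .   .   .   .   .   .   .   .   .   .   .   .   .   .
 -24   .   .   .   .   .   .   .   .   .   .   .   .   .   .   .   .   .   .   .   .   .   .   .   .   .   .   .   .   .   .
 -32   .   .   .   .   .   .   .   .   .   .   .   .   .   .   .   .   .   .   .   .   .   .   .   .   .   .   .   .   .   .
 -40   .   .   .   .   .   .   .   .   .   .   .   .   .   .   .   .   .   .   .   .   .   .   .   .   .   .   .   .   .   .
```

```bash
sed -i "s/^I=.*/I={'fan':(522,-314,8.3),'out':(662,29,8.9),'drip':(577,303,-5.8)}/" fit.py; python3 fit.py
```

```text
top fan seat [ 522.6 -313.6] yaw 8.4 len 169.0 w 20.0 prongs y -43.1 44.4 103
   grip n 91 x [-7.9 -1.2 11. ] y [-20.4   6.2  32.1] z [251.  256.2] world mid [ 522.9 -307.7]
top out seat [661.8  38.2] yaw 8.3 len 168.0 w 21.0 prongs y -44.0 43.8 99
top drip seat [577.8 301.6] yaw -5.4 len 169.0 w 20.0 prongs y -43.8 43.4 102
   grip n 98 x [-7.6  2.9 11.3] y [-26.3  -0.7  25. ] z [250.6 256.1] world mid [579.3 300.8]
scene fan seat [ 523.8 -314.1] yaw 8.4 len 169.0 w 21.0 prongs y -44.2 43.3 158
   grip n 200 x [-7.1  3.8 10.4] y [-19.3   4.3  30.5] z [252.8 258. ] world mid [ 526.1 -308.2]
scene out seat [662.2  38.8] yaw 8.3 len 170.0 w 20.0 prongs y -45.0 42.6 143
scene drip seat [578.2 300.9] yaw -5.1 len 170.0 w 21.0 prongs y -44.3 43.4 113
   grip n 127 x [-6.8  4.6 11.6] y [-25.2  -1.5  26.4] z [252.9 259.1] world mid [581.7 301.2]
```

```bash
cat >> h.py <<'E'
S={'fan':(523.2,-313.9,8.4),'out':(662.,38.5,8.3),'drip':(578.,301.3,-5.3)}
def loc(n,x,y,z):  # stand-local mm -> world mm
    ox,oy,a=S[n];t=np.radians(a);return np.array([ox+x*np.cos(t)-y*np.sin(t),oy+x*np.sin(t)+y*np.cos(t),z])
def go(p,yaw):     # tool shift/turn (call units) to TCP p mm, tool y along stand x (either way)
    s=r.observe();C=R.from_rotvec(s['tcp_rot']);m=C.as_matrix();t=np.radians(yaw)
    y=np.array([np.cos(t),np.sin(t),0]);y=y if y@m[:,1]>0 else -y
    z=np.array([0,0,-1.]);T=R.from_matrix(np.c_[np.cross(y,z),y,z])
    print('t',round(s['t'],2),'tcp',(s['ee_pos']*1000).round(1),'tool x',m[:,0].round(3),'y',m[:,1].round(3),'F',s['contact_force'].round(1),'gap',round(s['finger_gap']*1000,1))
    print(' shift',(C.inv().apply(np.array(p)-s['ee_pos']*1000)/100).round(3),'turn',((C.inv()*T).as_rotvec()/(np.pi/2)).round(3),'world d',(np.array(p)-s['ee_pos']*1000).round(1))
E
python3 - <<'E'
from h import *
go(loc('fan',0,6,226),8.4)
c=dict(np.load('/tmp/top.npz'));P=cloud(c)
for n,u,v in(('bottle',228,260),('jar',366,260),('blank',318,245)): print(n,np.nanmedian(P[v-3:v+4,u-3:u+4].reshape(-1,3),0).round(3))
E
```

```text
t 0.1 tcp [295.7 606.2 230.4] tool x [-0.899  0.438 -0.   ] y [ 0.438  0.899 -0.002] F [ 0.6  0.1 -0.8] gap 85.2
 shift [-6.045 -7.223  0.056] turn [-0.001  0.001  0.618] world d [ 226.6 -914.2   -4.4]
bottle [0.349 0.237 0.177]
jar [ 0.338 -0.19   0.007]
blank [ 0.388 -0.027  0.027]
```

Emit:
drive_tool([
  [0,0,-1,0,0,0.1,-1],
  [0,0,-1,0,0,0.2,-1],
  [0,0,-1,0,0,0.31,-1],
  [0,0,-1,0,0,0.42,-1],
  [0,0,-1,0,0,0.52,-1],
  [0,0,-1,0,0,0.618,-1],
  [0,0,-1,0,0,0.618,-1],
])

```text
t: 0.98
ee_pos: [0.2957, 0.6066, 0.3307]
tcp_rot: [2.051, 2.379, -0.001]
contact_force: [-0.4, 0.1, 0.3]
finger_gap: 0.0851
```

Emit:
drive_tool([
  [-0.5,0.25,-0.1,0,0,0,-1],
  [-1,0.5,-0.2,0,0,0,-1],
])

```text
t: 1.23
ee_pos: [0.3602, 0.5142, 0.3508]
tcp_rot: [2.047, 2.382, -0.001]
contact_force: [1.3, -0.2, 1.3]
finger_gap: 0.0856
```

Emit:
drive_tool([
  [-0.5,0.2,0,0,0,0,-1],
  [-1,0.4,0,0,0,0,-1],
  [-1,0.4,0,0,0,0,-1],
])

```text
t: 1.6
ee_pos: [0.4177, 0.4168, 0.352]
tcp_rot: [2.06, 2.369, 0.001]
contact_force: [0.7, 0.9, -0.3]
finger_gap: 0.0855
```

Emit:
drive_tool([
  [-0.5,0,0,0,0,0,-1],
  [-1,0,0,0,0,0,-1],
])

```text
t: 1.85
ee_pos: [0.4281, 0.323, 0.3509]
tcp_rot: [-2.047, -2.383, 0.001]
contact_force: [0.3, 0.5, 0.6]
finger_gap: 0.0855
```

Emit:
drive_tool([
  [-0.5,0,0,0,0,0,-1],
  [-1,0,0,0,0,0,-1],
])

```text
t: 2.1
ee_pos: [0.4429, 0.2235, 0.3512]
tcp_rot: [-2.048, -2.382, -0.0]
contact_force: [0.3, -0.2, -0.3]
finger_gap: 0.0856
```

Emit:
drive_tool([
  [-0.5,0,0,0,0,0,-1],
  [-1,0,0,0,0,0,-1],
])

```text
t: 2.35
ee_pos: [0.4577, 0.1246, 0.3513]
tcp_rot: [-2.048, -2.382, -0.001]
contact_force: [0.8, 0.3, 0.3]
finger_gap: 0.0857
```

Emit:
drive_tool([
  [-0.5,0,0,0,0,0,-1],
  [-1,0,0,0,0,0,-1],
])

```text
t: 2.6
ee_pos: [0.4724, 0.0257, 0.3514]
tcp_rot: [2.048, 2.382, 0.001]
contact_force: [1.2, 0.2, 0.1]
finger_gap: 0.0851
```

Emit:
drive_tool([
  [-0.5,0,0,0,0,0,-1],
  [-1,0,0,0,0,0,-1],
])

```text
t: 2.85
ee_pos: [0.4873, -0.0732, 0.3514]
tcp_rot: [2.048, 2.382, 0.001]
contact_force: [1.6, 0.3, -0.3]
finger_gap: 0.0853
```

Emit:
drive_tool([
  [-0.5,0,0,0,0,0,-1],
  [-1,0,0,0,0,0,-1],
])

```text
t: 3.1
ee_pos: [0.5021, -0.172, 0.3513]
tcp_rot: [2.048, 2.382, 0.001]
contact_force: [0.9, 1.3, 0.2]
finger_gap: 0.0855
```

Emit:
drive_tool([
  [-0.5,0,0,0,0,0,-1],
  [-1,0,0,0,0,0,-1],
  [-1,0,0,0,0,0,-1],
  [-1,0,0,0,0,0,-1],
])

```text
t: 3.6
ee_pos: [0.5166, -0.2692, 0.3507]
tcp_rot: [-2.049, -2.38, -0.001]
contact_force: [-0.9, 0.4, 0.1]
finger_gap: 0.0852
```

Run:
```python
from h import *
go(loc('fan',0,6,226),8.4)
c=cap('wrist','w1.png')
```

```text
t 3.6 tcp [ 516.6 -269.2  350.7] tool x [-0.148  0.989  0.001] y [ 0.989  0.148 -0.001] F [-0.9  0.4  0.1] gap 85.2
 shift [-3.940e-01 -1.000e-03  1.247e+00] turn [-0.    -0.001  0.001] world d [   5.7  -38.8 -124.7]
```

View pics/w1.png

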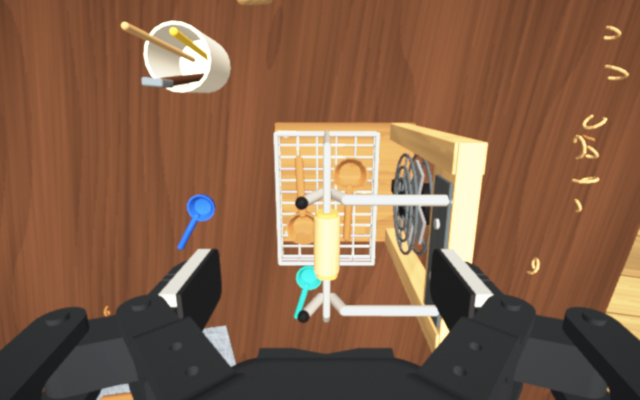

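Emit:
drive_tool([
  [-0.39,0,0,0,0,0,-1],
  [-0.39,0,0.1,0,0,0,-1],
  [-0.39,0,0.4,0,0,0,-1],
  [-0.39,0,0.7,0,0,0,-1],
  [-0.39,0,1,0,0,0,-1],
  [-0.39,0,1,0,0,0,-1],
])

```text
t: 4.4
ee_pos: [0.5212, -0.3057, 0.2489]
tcp_rot: [-2.045, -2.377, 0.0]
contact_force: [-0.2, -0.4, -0.1]
finger_gap: 0.0854
```

Emit:
drive_tool([
  [0,0,0.13,0,0,0,-1],
  [0,0,0.25,0,0,0,-1],
  [0,0,0.25,0,0,0,-1],
])

```text
t: 4.78
ee_pos: [0.5215, -0.3087, 0.2255]
tcp_rot: [-2.052, -2.377, 0.0]
contact_force: [-0.7, 0.7, 0.1]
finger_gap: 0.0854
```

Run:
```python
from h import *
go(loc('fan',0,6,226),8.4)
c=cap('wrist');P=cloud(c)*1000;im=c['img'].astype(int)
S0=S['fan'];t=np.radians(8.4);M=np.array([[np.cos(t),np.sin(t)],[-np.sin(t),np.cos(t)]])
L=(P[...,:2]-S0[:2])@M.T
g=(im[...,0]-im[...,2]>40)&(P[...,2]>235)&(P[...,2]<265)&(abs(L[...,0])<20)&(abs(L[...,1])<40)
print(g.sum(),np.percentile(L[g],[2,50,98],axis=0).round(1) if g.any() else '',np.percentile(P[g][:,2],[50,98]))
```

```text
t 4.78 tcp [ 521.5 -308.7  225.5] tool x [-0.146  0.989  0.001] y [ 0.989  0.146 -0.001] F [-0.7  0.7  0.1] gap 85.4
 shift [ 0.006  0.01  -0.005] turn [-0.001 -0.001 -0.   ] world d [0.9 0.7 0.5]
6759 [[ -9.4 -18.1]
 [ -0.2  10.9]
 [  9.1  32.6]] [253.99295708 256.25334836]
```

Emit:
drive_tool([
  [0.01,0.01,0,0,0,0,0],
  [0.01,0.01,0,0,0,0,0.4],
  [0.01,0.01,0,0,0,0,1],
  [0.01,0.01,0,0,0,0,1],
  [0.01,0.01,0,0,0,0,1],
  [0.01,0.01,0,0,0,0,1],
  [0.01,0.01,0,0,0,0,1],
  [0.01,0.01,0,0,0,0,1],
])

```text
t: 5.82
ee_pos: [0.5227, -0.3082, 0.2265]
tcp_rot: [2.053, 2.377, 0.0]
contact_force: [-0.6, -0.5, 2.9]
finger_gap: 0.0178
```

Emit:
drive_tool([
  [0,0,0,0,0,0,1],
  [0,0,-0.02,0,0,0,1],
  [0,0,-0.06,0,0,0,1],
  [0,0,-0.12,0,0,0,1],
  [0,0,-0.2,0,0,0,1],
  [0,0,-0.28,0,0,0,1],
  [0,0,-0.35,0,0,0,1],
  [0,0,-0.38,0,0,0,1],
])

```text
t: 6.82
ee_pos: [0.5228, -0.3082, 0.265]
tcp_rot: [2.053, 2.377, 0.001]
contact_force: [-0.8, 0.6, -3.6]
finger_gap: 0.0181
```

Run:
```python
from h import *
go(loc('fan',0,6,226),8.4)
a=cap('scene')['img'][200:380,180:360];b=cap('wrist')['img']
cv2.imwrite('pics/l1.png',np.hstack([cv2.resize(a,(400,400)),cv2.resize(b,(400,250)) if 0 else cv2.resize(b[:,120:520],(400,400))])[...,::-1])
```

```text
t 6.83 tcp [ 522.8 -308.2  265. ] tool x [-0.146  0.989 -0.   ] y [0.989 0.146 0.001] F [-0.8  0.6 -3.6] gap 18.1
 shift [ 0.003 -0.004  0.39 ] turn [ 0.001  0.    -0.   ] world d [ -0.4   0.2 -39. ]
```

View pics/l1.png

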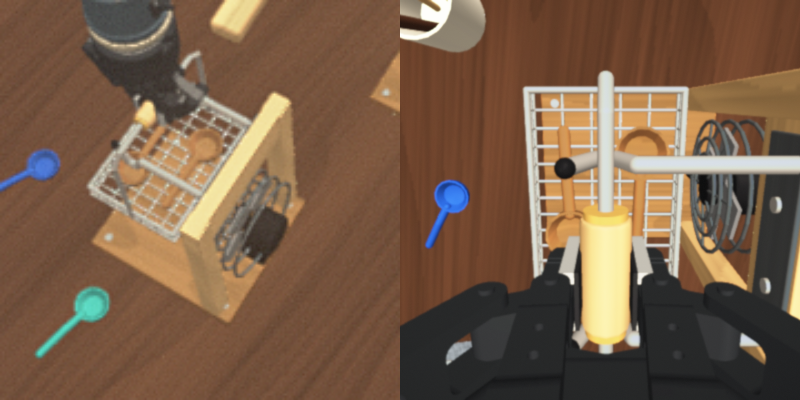

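Emit:
drive_tool([
  [0,-0.03,0,0,0,0,1],
  [0,-0.1,0,0,0,0,1],
  [0,-0.2,0,0,0,0,1],
  [0,-0.32,-0.02,0,0,0,1],
  [0,-0.44,-0.1,0,0,0,1],
  [0,-0.52,-0.2,0,0,0,1],
  [0,-0.55,-0.32,0,0,0,1],
  [0,-0.55,-0.4,0,0,0,1],
])

```text
t: 7.92
ee_pos: [0.4685, -0.3163, 0.3057]
tcp_rot: [2.052, 2.377, 0.001]
contact_force: [0.3, -0.4, -3.8]
finger_gap: 0.0182
```

Emit:
drive_tool([
  [0.03,0,-0.02,0,0,0,1],
  [0.1,0,-0.02,0,0,0,1],
  [0.22,0,-0.02,0,0,0,1],
  [0.37,0,-0.02,0,0,0,1],
  [0.53,0,-0.02,0,0,0,1],
  [0.69,0,-0.02,0,0,0,1],
  [0.85,0,-0.02,0,0,0,1],
  [1,0,-0.02,0,0,0,1],
])

```text
t: 8.93
ee_pos: [0.4533, -0.2154, 0.3061]
tcp_rot: [-2.051, -2.378, -0.001]
contact_force: [0.2, -0.2, -3.7]
finger_gap: 0.018
```

Run:
```python
from h import *
print('B');go(loc('out',-55,-140,305),8.3)
print('C');go(loc('out',-55,0,305),8.3)
```

```text
B
t 8.93 tcp [ 453.3 -215.4  306.1] tool x [-0.147  0.989  0.001] y [ 0.989  0.147 -0.   ] F [ 0.2 -0.2 -3.7] gap 18.0
 shift [0.807 1.884 0.011] turn [-0.    -0.001  0.002] world d [174.5 107.5  -1.1]
C
t 8.93 tcp [ 453.3 -215.4  306.1] tool x [-0.147  0.989  0.001] y [ 0.989  0.147 -0.   ] F [ 0.2 -0.2 -3.7] gap 18.0
 shift [2.207 1.888 0.013] turn [-0.    -0.001  0.002] world d [154.3 246.   -1.1]
```

Emit:
drive_tool([
  [0.13,0,0,0,0,0,1],
  [0.25,0.04,0,0,0,0,1],
  [0.35,0.12,0,0,0,0,1],
  [0.42,0.22,0,0,0,0,1],
  [0.48,0.34,0,0,0,0,1],
  [0.53,0.46,0,0,0,0,1],
  [0.57,0.59,0,0,0,0,1],
  [0.61,0.72,0,0,0,0,1],
])

```text
t: 9.93
ee_pos: [0.5169, -0.146, 0.3061]
tcp_rot: [2.053, 2.378, -0.0]
contact_force: [0.5, 0.1, -2.2]
finger_gap: 0.0179
```

Emit:
drive_tool([
  [0.04,0.14,0,0,0,0,1],
  [0.08,0.28,0,0,0,0,1],
  [0.13,0.42,0,0,0,0,1],
  [0.18,0.56,0,0,0,0,1],
  [0.24,0.7,0,0,0,0,1],
  [0.31,0.83,0,0,0,0,1],
  [0.4,0.93,0,0,0,0,1],
  [0.5,1,0,0,0,0,1],
])

```text
t: 10.92
ee_pos: [0.6081, -0.0814, 0.3061]
tcp_rot: [-2.053, -2.378, 0.0]
contact_force: [-0.3, -0.3, -2.8]
finger_gap: 0.0185
```

Emit:
drive_tool([
  [0.12,0.06,0,0,0,0,1],
  [0.25,0.1,0,0,0,0,1],
  [0.39,0.13,0,0,0,0,1],
  [0.53,0.15,0,0,0,0,1],
  [0.67,0.16,0,0,0,0,1],
  [0.8,0.16,0,0,0,0,1],
  [0.92,0.16,0,0,0,0,1],
  [1,0.16,0,0,0,0,1],
])

```text
t: 11.92
ee_pos: [0.6087, 0.02, 0.3063]
tcp_rot: [-2.052, -2.378, -0.0]
contact_force: [-0.2, 0.5, -3.2]
finger_gap: 0.0181
```

Run:
```python
from h import *
go(loc('out',-55,0,305),8.3);go(loc('out',0,0,285),8.3)
```

```text
t 11.93 tcp [608.7  20.  306.3] tool x [-0.146  0.989  0.   ] y [0.989 0.146 0.   ] F [-0.2  0.5 -3.2] gap 18.1
 shift [0.106 0.004 0.013] turn [ 0.    -0.     0.001] world d [-1.1 10.6 -1.3]
t 11.93 tcp [608.7  20.  306.3] tool x [-0.146  0.989  0.   ] y [0.989 0.146 0.   ] F [-0.2  0.5 -3.2] gap 18.1
 shift [0.105 0.554 0.213] turn [ 0.    -0.     0.001] world d [ 53.3  18.5 -21.3]
```

Emit:
drive_tool([
  [0.04,0.02,0,0,0,0,1],
  [0.08,0.07,0,0,0,0,1],
  [0.105,0.16,0,0,0,0,1],
  [0.105,0.28,0.03,0,0,0,1],
  [0.105,0.4,0.08,0,0,0,1],
  [0.105,0.5,0.14,0,0,0,1],
  [0.105,0.554,0.2,0,0,0,1],
  [0.105,0.554,0.22,0,0,0,1],
])

```text
t: 12.92
ee_pos: [0.6621, 0.0375, 0.2833]
tcp_rot: [-2.053, -2.377, 0.002]
contact_force: [-1.2, 0.2, -3.2]
finger_gap: 0.0179
```

Run:
```python
from h import *
go(loc('out',0,0,226.5),8.3)
a=cap('scene')['img'][130:290,330:490];b=cap('wrist')['img']
cv2.imwrite('pics/l2.png',np.hstack([cv2.resize(a,(400,400)),b[:,120:520]])[...,::-1])
```

```text
t 12.93 tcp [662.1  37.5 283.3] tool x [-0.146  0.989 -0.   ] y [ 0.989  0.146 -0.002] F [-1.2  0.2 -3.2] gap 17.9
 shift [0.01  0.002 0.567] turn [-0.001  0.     0.001] world d [ -0.1   1.  -56.8]
```

View pics/l2.png

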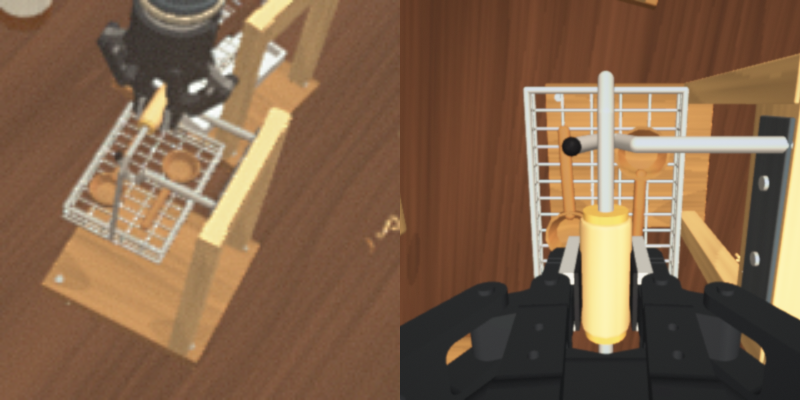

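Emit:
drive_tool([
  [0.01,0,0.03,0,0,0,1],
  [0.01,0,0.08,0,0,0,1],
  [0.01,0,0.15,0,0,0,1],
  [0.01,0,0.22,0,0,0,1],
  [0.01,0,0.29,0,0,0,1],
  [0.01,0,0.36,0,0,0,1],
  [0.01,0,0.41,0,0,0,1],
  [0.01,0,0.44,0,0,0,1],
])

```text
t: 14.02
ee_pos: [0.6619, 0.0385, 0.2399]
tcp_rot: [-2.053, -2.378, 0.0]
contact_force: [-0.7, -0.8, -2.5]
finger_gap: 0.0179
```

Emit:
drive_tool([
  [0,0,0.02,0,0,0,1],
  [0,0,0.04,0,0,0,1],
  [0,0,0.06,0,0,0,1],
  [0,0,0.08,0,0,0,1],
  [0,0,0.1,0,0,0,1],
  [0,0,0.12,0,0,0,1],
  [0,0,0.12,0,0,0,1],
])

```text
t: 14.9
ee_pos: [0.662, 0.0385, 0.2281]
tcp_rot: [-2.053, -2.378, 0.0]
contact_force: [0.7, -0.1, -3.1]
finger_gap: 0.0182
```

Emit:
drive_tool([
  [0,0,0.01,0,0,0,1],
  [0,0,0.02,0,0,0,1],
  [0,0,0.02,0,0,0,1],
])

```text
t: 15.28
ee_pos: [0.6624, 0.0386, 0.2268]
tcp_rot: [2.053, 2.377, 0.002]
contact_force: [0.6, -0.4, -0.1]
finger_gap: 0.018
```

Emit:
drive_tool([
  [0,0,0.01,0,0,0,1],
  [0,0,0.01,0,0,0,1],
])

```text
t: 15.52
ee_pos: [0.6625, 0.0385, 0.2265]
tcp_rot: [2.053, 2.377, 0.002]
contact_force: [-1.1, 1.4, 4.9]
finger_gap: 0.0181
```

Emit:
drive_tool([
  [0,0,-0.01,0,0,0,0.6],
  [0,0,-0.01,0,0,0,0.3],
  [0,0,-0.01,0,0,0,0],
  [0,0,-0.01,0,0,0,-0.5],
  [0,0,-0.01,0,0,0,-1],
  [0,0,-0.01,0,0,0,-1],
  [0,0,-0.01,0,0,0,-1],
])

```text
t: 16.4
ee_pos: [0.662, 0.0385, 0.2263]
tcp_rot: [-2.053, -2.378, -0.0]
contact_force: [-0.1, 0.1, 0.4]
finger_gap: 0.0856
```

Emit:
drive_tool([
  [0,0,-0.1,0,0,0,-1],
  [0,0,-0.3,0,0,0,-1],
  [0,0,-0.6,0,0,0,-1],
  [0,0,-0.9,0,0,0,-1],
  [0,0,-1,0,0,0,-1],
])

```text
t: 17.02
ee_pos: [0.6631, 0.0381, 0.3299]
tcp_rot: [2.051, 2.375, 0.006]
contact_force: [-0.3, -0.1, 0.2]
finger_gap: 0.0857
```

Run:
```python
from h import *
go(loc('drip',0,0,330),-5.3)
a=cap('scene')['img'][130:290,330:490];b=cap('wrist')['img']
cv2.imwrite('pics/l3.png',np.hstack([cv2.resize(a,(400,400)),b[:,120:520]])[...,::-1])
```

```text
t 17.02 tcp [663.1  38.1 329.9] tool x [-0.146  0.989 -0.   ] y [0.989 0.146 0.005] F [-0.3 -0.1  0.2] gap 85.7
 shift [ 2.728 -0.459 -0.003] turn [ 0.003 -0.     0.152] world d [-8.510e+01  2.632e+02  1.000e-01]
```

View pics/l3.png

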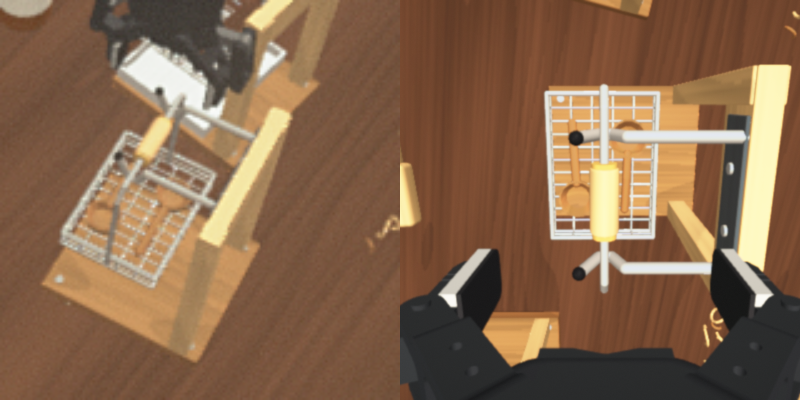

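Emit:
drive_tool([
  [0.5,-0.1,-0.1,0,0,0,-1],
  [1,-0.2,-0.1,0,0,0,-1],
])

```text
t: 17.38
ee_pos: [0.6271, 0.1349, 0.3357]
tcp_rot: [-2.055, -2.375, 0.001]
contact_force: [0.3, 0.7, 0.1]
finger_gap: 0.0854
```

Emit:
drive_tool([
  [0.5,-0.1,0,0,0,0,-1],
  [1,-0.2,0,0,0,0,-1],
])

```text
t: 17.62
ee_pos: [0.5919, 0.232, 0.3349]
tcp_rot: [-2.052, -2.377, 0.003]
contact_force: [0.0, -0.2, 0.3]
finger_gap: 0.0855
```

Emit:
drive_tool([
  [0.4,-0.05,0,0,0,0.05,-1],
  [0.73,-0.06,0,0,0,0.1,-1],
  [0.73,-0.06,0,0,0,0.152,-1],
  [0.73,-0.06,0,0,0,0.152,-1],
])

```text
t: 18.12
ee_pos: [0.576, 0.3021, 0.3349]
tcp_rot: [-2.32, -2.118, 0.004]
contact_force: [0.5, 0.0, -0.7]
finger_gap: 0.0852
```

Run:
```python
from h import *
go(loc('drip',0,0,226),-5.3)
c=cap('wrist','w2.png');P=cloud(c)*1000;im=c['img'].astype(int)
S0=S['drip'];t=np.radians(-5.3);M=np.array([[np.cos(t),np.sin(t)],[-np.sin(t),np.cos(t)]])
L=(P[...,:2]-S0[:2])@M.T
g=(im[...,0]-im[...,2]>40)&(P[...,2]>235)&(P[...,2]<265)&(abs(L[...,0])<20)&(abs(L[...,1])<40)
print(g.sum(),np.percentile(L[g],[2,50,98],axis=0).round(1) if g.any() else '',np.percentile(P[g][:,2],[50,98]))
```

```text
t 18.12 tcp [576.  302.1 334.9] tool x [ 0.091  0.996 -0.002] y [ 0.996 -0.091 -0.002] F [ 0.5  0.  -0.7] gap 85.2
 shift [-0.004  0.022  1.089] turn [-0.001  0.001  0.001] world d [   2.    -0.8 -108.9]
2164 [[ -9.3 -23.5]
 [  0.1   3.8]
 [  9.6  27.6]] [253.92514236 256.31767252]
```

View pics/w2.png

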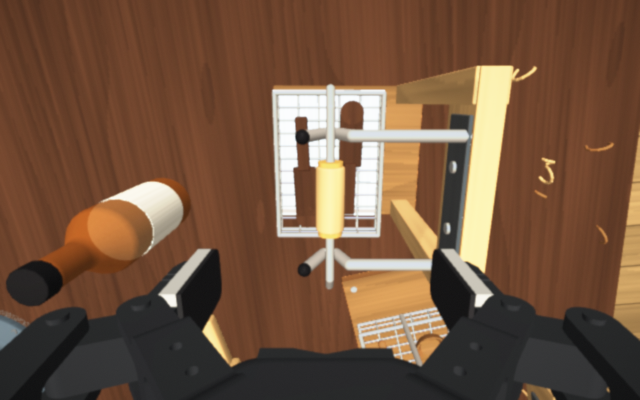

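Emit:
drive_tool([
  [0.015,0.02,0.1,0,0,0,-1],
  [0.015,0.02,0.4,0,0,0,-1],
  [0.015,0.02,0.7,0,0,0,-1],
  [0.015,0.02,0.95,0,0,0,-1],
  [0.015,0.02,1,0,0,0,-1],
])

```text
t: 18.8
ee_pos: [0.5778, 0.3023, 0.2338]
tcp_rot: [-2.322, -2.115, 0.007]
contact_force: [0.4, 0.6, 1.8]
finger_gap: 0.0855
```

Emit:
drive_tool([
  [0,0,0.05,0,0,0,-1],
  [0,0,0.085,0,0,0,-0.5],
  [0,0,0.085,0,0,0,0],
  [0,0,0.085,0,0,0,0.4],
  [0,0,0.085,0,0,0,1],
  [0,0,0.085,0,0,0,1],
  [0,0,0.085,0,0,0,1],
  [0,0,0.085,0,0,0,1],
])

```text
t: 19.8
ee_pos: [0.5791, 0.3033, 0.2283]
tcp_rot: [2.322, 2.116, 0.002]
contact_force: [0.2, -0.2, 3.4]
finger_gap: 0.0183
```

Emit:
drive_tool([
  [0,0,0,0,0,0,1],
  [0,0,0,0,0,0,1],
])

```text
t: 20.05
ee_pos: [0.5791, 0.3034, 0.2283]
tcp_rot: [2.322, 2.116, 0.002]
contact_force: [-0.2, 0.1, 5.2]
finger_gap: 0.0182
```

Emit:
drive_tool([
  [0,0,0,0,0,0,1],
  [0,0,-0.02,0,0,0,1],
  [0,0,-0.06,0,0,0,1],
  [0,0,-0.12,0,0,0,1],
  [0,0,-0.2,0,0,0,1],
  [0,0,-0.28,0,0,0,1],
  [0,0,-0.35,0,0,0,1],
  [0,0,-0.38,0,0,0,1],
])

```text
t: 21.05
ee_pos: [0.5791, 0.3033, 0.2666]
tcp_rot: [2.322, 2.116, 0.002]
contact_force: [0.9, 0.8, -2.8]
finger_gap: 0.0184
```

Emit:
drive_tool([
  [0,-0.03,0,0,0,0,1],
  [0,-0.1,0,0,0,0,1],
  [0,-0.2,0,0,0,0,1],
  [0,-0.32,-0.02,0,0,0,1],
  [0,-0.44,-0.1,0,0,0,1],
  [0,-0.52,-0.2,0,0,0,1],
  [0,-0.55,-0.32,0,0,0,1],
  [0,-0.55,-0.4,0,0,0,1],
])

```text
t: 22.05
ee_pos: [0.5245, 0.3084, 0.3073]
tcp_rot: [2.322, 2.116, 0.003]
contact_force: [0.2, -0.4, -3.6]
finger_gap: 0.0178
```

Run:
```python
from h import *
print('B');go(loc('drip',-55,-150,307),-5.3)
print('C');go(loc('fan',-55,140,307),8.4)
c=cap('wrist');a=cap('scene')['img'][60:220,330:490]
cv2.imwrite('pics/l4.png',np.hstack([cv2.resize(a,(400,400)),c['img'][:,120:520]])[...,::-1])
```

```text
B
t 22.05 tcp [524.5 308.4 307.3] tool x [0.092 0.996 0.001] y [ 0.996 -0.092  0.002] F [ 0.2 -0.4 -3.6] gap 17.8
 shift [-1.522e+00 -1.000e-02  1.000e-03] turn [ 0.001 -0.001  0.   ] world d [ -15.1 -151.4   -0.3]
C
t 22.05 tcp [524.5 308.4 307.3] tool x [0.092 0.996 0.001] y [ 0.996 -0.092  0.002] F [ 0.2 -0.4 -3.6] gap 17.8
 shift [-4.968e+00 -3.040e-01 -4.000e-03] turn [ 0.001 -0.001 -0.152] world d [-7.610e+01 -4.919e+02 -3.000e-01]
```

View pics/l4.png

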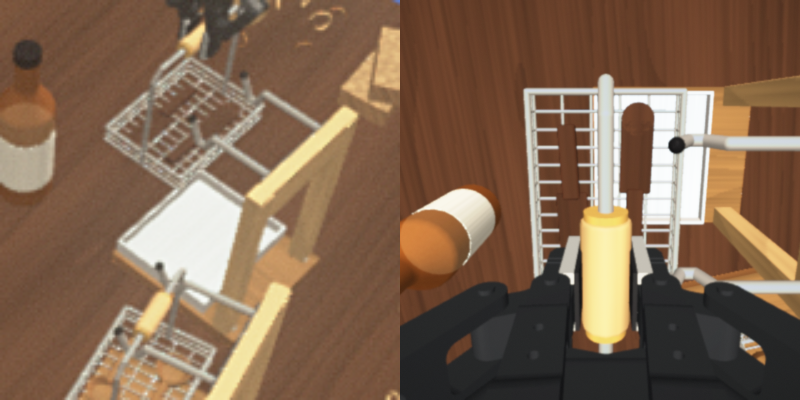

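Emit:
drive_tool([
  [-0.03,0,0,0,0,0,1],
  [-0.1,0,0,0,0,0,1],
  [-0.22,0,0,0,0,0,1],
  [-0.37,0,0,0,0,0,1],
  [-0.52,0,0,0,0,0,1],
  [-0.68,0,0,0,0,0,1],
  [-0.84,0,0,0,0,0,1],
  [-1,0,0,0,0,0,1],
])

```text
t: 23.15
ee_pos: [0.5147, 0.2075, 0.3059]
tcp_rot: [-2.322, -2.116, -0.0]
contact_force: [0.2, 0.1, -2.1]
finger_gap: 0.018
```

Emit:
drive_tool([
  [-0.16,0,0,0,0,0,1],
  [-0.32,-0.01,0,0,0,0,1],
  [-0.49,-0.02,0,0,0,0,1],
  [-0.66,-0.04,0,0,0,0,1],
  [-0.83,-0.06,0,0,0,0,1],
  [-1,-0.08,0,0,0,0,1],
])

```text
t: 23.9
ee_pos: [0.4974, 0.1087, 0.3058]
tcp_rot: [-2.322, -2.116, -0.0]
contact_force: [-0.6, 0.6, -3.4]
finger_gap: 0.0181
```

Emit:
drive_tool([
  [-0.17,-0.02,0,0,0,0,1],
  [-0.34,-0.04,0,0,0,0,1],
  [-0.51,-0.06,0,0,0,0,1],
  [-0.68,-0.08,0,0,0,0,1],
  [-0.84,-0.09,0,0,0,0,1],
  [-1,-0.1,0,0,0,0,1],
])

```text
t: 24.65
ee_pos: [0.4783, 0.0102, 0.3058]
tcp_rot: [-2.322, -2.116, -0.0]
contact_force: [-0.3, -0.6, -3.4]
finger_gap: 0.0182
```

Emit:
drive_tool([
  [-0.15,-0.02,0,0,0,-0.01,1],
  [-0.3,-0.04,0,0,0,-0.03,1],
  [-0.45,-0.06,0,0,0,-0.06,1],
  [-0.6,-0.08,0,0,0,-0.09,1],
  [-0.74,-0.1,0,0,0,-0.12,1],
  [-0.86,-0.11,0,0,0,-0.14,1],
  [-0.95,-0.12,0,0,0,-0.15,1],
  [-1,-0.12,0,0,0,-0.152,1],
])

```text
t: 25.65
ee_pos: [0.4571, -0.0879, 0.3058]
tcp_rot: [-2.054, -2.377, -0.0]
contact_force: [0.6, -0.9, -2.8]
finger_gap: 0.0181
```

Run:
```python
from h import *
print('C');go(loc('fan',-55,140,307),8.4)
print('D');go(loc('fan',-55,2,307),8.4)
print('E');go(loc('fan',0,2,285),8.4)
```

```text
C
t 25.65 tcp [457.1 -87.9 305.8] tool x [-0.145  0.989  0.   ] y [0.989 0.145 0.   ] F [ 0.6 -0.9 -2.8] gap 18.1
 shift [-0.933 -0.226 -0.012] turn [ 0.    -0.    -0.001] world d [ -8.8 -95.6   1.2]
D
t 25.65 tcp [457.1 -87.9 305.8] tool x [-0.145  0.989  0.   ] y [0.989 0.145 0.   ] F [ 0.6 -0.9 -2.8] gap 18.1
 shift [-2.313 -0.224 -0.012] turn [ 0.    -0.    -0.001] world d [  11.4 -232.1    1.2]
E
t 25.65 tcp [457.1 -87.9 305.8] tool x [-0.145  0.989  0.   ] y [0.989 0.145 0.   ] F [ 0.6 -0.9 -2.8] gap 18.1
 shift [-2.312  0.326  0.208] turn [ 0.    -0.    -0.001] world d [  65.8 -224.1  -20.8]
```

Emit:
drive_tool([
  [-0.03,-0.01,0,0,0,0,1],
  [-0.1,-0.04,0,0,0,0,1],
  [-0.22,-0.08,0,0,0,0,1],
  [-0.37,-0.13,0,0,0,0,1],
  [-0.52,-0.17,0,0,0,0,1],
  [-0.68,-0.2,0,0,0,0,1],
  [-0.84,-0.22,0,0,0,0,1],
  [-1,-0.225,0,0,0,0,1],
])

```text
t: 26.65
ee_pos: [0.4492, -0.1907, 0.3058]
tcp_rot: [2.054, 2.377, 0.0]
contact_force: [0.1, -0.8, -2.3]
finger_gap: 0.0183
```

Emit:
drive_tool([
  [-0.16,0,0,0,0,0,1],
  [-0.32,0,0,0,0,0,1],
  [-0.49,0,0,0,0,0,1],
  [-0.66,0,0,0,0,0,1],
  [-0.83,0,0,0,0,0,1],
  [-1,0,0,0,0,0,1],
])

```text
t: 27.4
ee_pos: [0.4639, -0.2895, 0.3057]
tcp_rot: [-2.053, -2.378, 0.001]
contact_force: [-0.2, -0.8, -2.8]
finger_gap: 0.0181
```

Emit:
drive_tool([
  [-0.13,0,0,0,0,0,1],
  [-0.23,0,0,0,0,0,1],
  [-0.3,0.02,0,0,0,0,1],
  [-0.33,0.08,0,0,0,0,1],
  [-0.33,0.18,0,0,0,0,1],
  [-0.33,0.28,0,0,0,0,1],
  [-0.33,0.38,0.02,0,0,0,1],
  [-0.33,0.46,0.06,0,0,0,1],
])

```text
t: 28.4
ee_pos: [0.5155, -0.3138, 0.2995]
tcp_rot: [2.052, 2.379, 0.0]
contact_force: [-0.3, 0.9, -3.0]
finger_gap: 0.018
```

Emit:
drive_tool([
  [0,0.06,0.06,0,0,0,1],
  [0,0.09,0.12,0,0,0,1],
  [0,0.09,0.16,0,0,0,1],
  [0,0.09,0.16,0,0,0,1],
])

```text
t: 28.9
ee_pos: [0.5228, -0.3131, 0.2834]
tcp_rot: [-2.053, -2.377, 0.0]
contact_force: [-0.2, 0.6, -3.1]
finger_gap: 0.0181
```

Run:
```python
from h import *
go(loc('fan',0,0,227.5),8.4)
c=cap('wrist');a=cap('scene')['img'][200:380,180:360]
cv2.imwrite('pics/l5.png',np.hstack([cv2.resize(a,(400,400)),c['img'][:,120:520]])[...,::-1])
```

```text
t 28.9 tcp [ 522.8 -313.1  283.4] tool x [-0.145  0.989  0.001] y [ 0.989  0.145 -0.001] F [-0.2  0.6 -3.1] gap 18.1
 shift [-0.009  0.003  0.559] turn [-0.    -0.    -0.001] world d [  0.4  -0.8 -55.9]
```

View pics/l5.png

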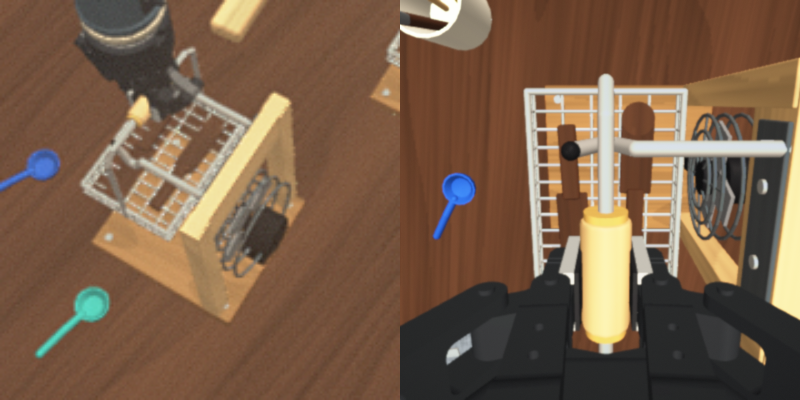

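Bar is above both cradles (wrist column ~605, tip at 570), pieces in place; lower it.

Emit:
drive_tool([
  [-0.01,0,0.03,0,0,0,1],
  [-0.01,0,0.08,0,0,0,1],
  [-0.01,0,0.15,0,0,0,1],
  [-0.01,0,0.22,0,0,0,1],
  [-0.01,0,0.29,0,0,0,1],
  [-0.01,0,0.36,0,0,0,1],
  [-0.01,0,0.41,0,0,0,1],
  [-0.01,0,0.44,0,0,0,1],
])

```text
t: 30.0
ee_pos: [0.5235, -0.314, 0.2394]
tcp_rot: [-2.053, -2.378, 0.0]
contact_force: [-0.7, 0.1, -2.2]
finger_gap: 0.0178
```

Emit:
drive_tool([
  [0,0,0.02,0,0,0,1],
  [0,0,0.04,0,0,0,1],
  [0,0,0.06,0,0,0,1],
  [0,0,0.08,0,0,0,1],
  [0,0,0.09,0,0,0,1],
  [0,0,0.1,0,0,0,1],
  [0,0,0.1,0,0,0,1],
])

```text
t: 30.88
ee_pos: [0.5235, -0.314, 0.2297]
tcp_rot: [-2.053, -2.378, -0.0]
contact_force: [-0.0, 0.2, -3.6]
finger_gap: 0.018
```

Emit:
drive_tool([
  [0,0,0.01,0,0,0,1],
  [0,0,0.01,0,0,0,1],
])

```text
t: 31.12
ee_pos: [0.5235, -0.314, 0.2288]
tcp_rot: [2.053, 2.378, 0.0]
contact_force: [-0.1, -0.3, -2.9]
finger_gap: 0.0181
```

Emit:
drive_tool([
  [0,0,0.01,0,0,0,1],
  [0,0,0.01,0,0,0,1],
])

```text
t: 31.38
ee_pos: [0.5236, -0.3141, 0.2284]
tcp_rot: [2.053, 2.378, 0.001]
contact_force: [-1.6, 1.0, 2.2]
finger_gap: 0.0181
```

Emit:
drive_tool([
  [0,0,0.005,0,0,0,1],
  [0,0,0.005,0,0,0,1],
])

```text
t: 31.62
ee_pos: [0.5236, -0.3141, 0.2282]
tcp_rot: [2.053, 2.377, 0.001]
contact_force: [-2.0, 2.9, 5.3]
finger_gap: 0.0182
```

Seated (force changed from −3 to +5 N). Release and rise.

Emit:
drive_tool([
  [0,0,-0.01,0,0,0,0.6],
  [0,0,-0.01,0,0,0,0.3],
  [0,0,-0.01,0,0,0,0],
  [0,0,-0.01,0,0,0,-0.5],
  [0,0,-0.01,0,0,0,-1],
  [0,0,-0.01,0,0,0,-1],
  [0,0,-0.01,0,0,0,-1],
])

```text
t: 32.5
ee_pos: [0.5235, -0.314, 0.2283]
tcp_rot: [2.053, 2.378, 0.0]
contact_force: [-0.1, 0.2, -0.8]
finger_gap: 0.0856
```

Emit:
drive_tool([
  [0,0,-0.1,0,0,0,-1],
  [0,0,-0.3,0,0,0,-1],
  [0,0,-0.6,0,0,0,-1],
  [0,0,-0.9,0,0,0,-1],
  [0,0,-1,0,0,0,-1],
])

```text
t: 33.12
ee_pos: [0.5241, -0.3151, 0.3315]
tcp_rot: [2.05, 2.374, 0.002]
contact_force: [-0.7, -0.0, -0.2]
finger_gap: 0.0849
```

Emit:
drive_tool([
  [0.4,0,-0.2,0,0,0,-1],
  [0.8,0,-0.4,0,0,0,-1],
  [1,0,-0.4,0,0,0,-1],
  [1,0,-0.4,0,0,0,-1],
])

```text
t: 33.62
ee_pos: [0.5091, -0.2133, 0.3683]
tcp_rot: [-2.048, -2.381, -0.002]
contact_force: [0.9, 0.8, 0.3]
finger_gap: 0.0853
```

```bash
python3 - <<'E'
from h import *
cs=cap('scene');ct=cap('top');np.savez('/tmp/scene',**cs);np.savez('/tmp/top',**ct)
cv2.imwrite('pics/f.png',np.hstack([cv2.resize(cs['img'][60:350,170:480],(428,400)),cv2.resize(ct['img'][120:280,260:430],(372,400))])[...,::-1])
print(r.observe()['t'],r.observe()['joint_vel'].max())
E
sed -i "s/^I=.*/I={'fan':(522,-314,8.3),'out':(662,38.5,8.3),'drip':(577,301,-5.8)}/" fit.py; python3 fit.py
```

```text
33.725 0.018442298937176117
top fan seat [ 524.3 -310.2] yaw 6.5 len 168.0 w 20.0 prongs y -44.5 nan 8
top out seat [661.6  38.1] yaw 8.3 len 168.0 w 21.0 prongs y -43.8 44.1 101
   grip n 132 x [-8.4 -0.6  9.1] y [-25.7   0.4  30.2] z [251.9 257.3] world mid [661.1  40.3]
top drip seat [578.  301.9] yaw -5.4 len 168.0 w 20.0 prongs y -44.5 43.6 104
scene fan seat [ 524.  -314.5] yaw 8.4 len 168.0 w 21.0 prongs y -43.8 43.5 159
   grip n 204 x [-7.1  3.3 10.2] y [-26.5  -2.1  24.7] z [252.9 258.5] world mid [ 526.8 -315. ]
scene out seat [662.2  38.3] yaw 8.5 len 170.0 w 20.0 prongs y -45.3 42.7 141
   grip n 159 x [-7.6  2.6  9.9] y [-25.7  -3.5  26. ] z [252.8 258.5] world mid [664.   38.7]
scene drip seat [578.7 302.9] yaw -5.3 len 172.0 w 21.0 prongs y -46.3 41.9 113
  return _methods._mean(a, axis=axis, dtype=dtype,
  ret = ret.dtype.type(ret / rcount)
```

View pics/f.png

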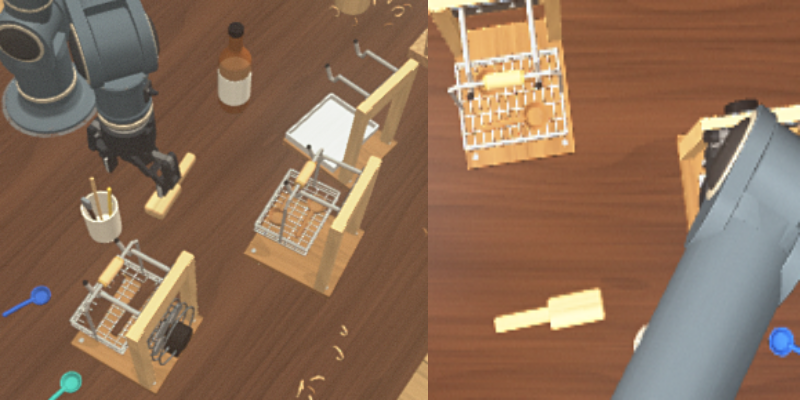

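```bash
python3 -c "
from cell import r
print(r.job_done(), r.observe()['t'])"
```

```text
the job is handed in; nothing more can be done
the job is handed in; nothing more can be done
```

I moved the dry tray with its two scoops from the fan stand to the empty stand. Then I moved the drained tray with its two spreaders from the drip stand to the fan stand. Each tray was carried level by its grip from hook to hook and lowered until the hook took its weight. I handed the job in at about 34 s of the 67 s allowed.

**Last checks:**
- **Trays:** In the scene camera both grips are within about 3 mm of their seats, at hung height. The last pictures show the pieces in both trays.
- **Forces:** The wrist readings I saw stayed under about 6 N.
- **Robot:** The gripper is open and clear of everything.
- **Bystanders:** The bottle, jar and spoon blank look undisturbed. I judged that by eye and did not re-measure their positions.
- **One failed check:** The arm blocked the top camera's view of the fan stand, so that fit was unusable. The fan tray's final position rests on the scene camera and on the weight coming off the gripper.

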